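# Start the soap melter on low heat

## Robot

A 6-joint arm with a two-finger parallel gripper is mounted at the origin on a cart in front of the work surface, level with it; the furniture and walls round the work are solid. World frame = base frame: x ahead of the robot, y to its left, z up, the work surface at z = 0. Lengths are in mm, angles in rad, forces in N, time in s.
With the tool pointing down it reaches from about 350 to 925 mm from the base axis. Payload 6.4 kg.
Tool frame: the origin (TCP) lies at the very end of the fingers, on their centre line; the grasp point (between the pads) lies 19 mm behind it; y points along the fingers, z is the direction in which the jaws open and shut, and the axes are right-handed (so a half turn about y gives the same grasp; the last joint's range is limited). The gripper opens to 94 mm and grips with 3 to 60 N. Pads are 16 mm wide; open, the fingers measure 119 mm over their backs; the gripper's body (75 mm by 177 mm) begins 78 mm behind the grasp point.
Start: joints at [-1.482, 0.245, 1.558, -0, 1.339, -0.174], TCP at [168.865, -627.693, 205.455] pointing down, gripper open.
Joint ranges: [-3.13, 3.13], [-1.02, 2.26], [0.13, 2.54], [-0.95, 4.09], [0.21, 2.88], [-2.74, 2.74]. Speed limits (rad/s): [2.57, 2.57, 3.14, 3.14, 3.14, 3.14].

## Interface

Orientations are given as a 3x3 rotation matrix whose columns are the frame's x, y, z axes.
In Python, from cell import robot gives the robot as it stands.
- The arm moves only by the tool drive_tool, never from a script. Its argument "motion" is a list of rows, each a list of 5 numbers: the opening, from -1 (shut) to 1 (fully open), then the shift along the tool's x, y, z in cm, then the turn about the tool's y in degrees. In form: [[fingers, tx, ty, tz, turn], ...]. A call has 1 to 8 rows; each row shifts and turns the commanded pose from where the row before left it, along the tool's axes as they then stand; what a row does not reach is not made up. A row lasts 1/8 s, in which the tool goes at most 62.5 mm and 10.7 degrees, less where a joint would pass 70% of its speed; a pose out of reach is approached as far as the arm can. A call with a gripper value outside its range is refused whole. The fingers move at their own pace and stop on an object; "newtons" is the grip in N (left out, the last holds). Time passes only in rows, so rows that do not move let the fingers close. It gives the time, the measured TCP pose, the force and the opening at its end, in the units of the state.
- robot.get_state(): the state, without advancing time (a new reading comes with each control period).
- robot.get_image(name): name is "scene" or "top"; returns a dict with "pixels" (420x560x3 uint8, red, green, blue), "depth" (420x560 float32, mm along the optical axis (not along the pixel's ray), 0 where there is no reading), "fx", "fy", "cx", "cy" (pixels), "k1" (the pictures are not rectified: a ray, as slopes to the right and down, at radius r is drawn at 1 + k1 r^2 times it, then the intrinsics apply), "T" (4x4, takes a point from camera to world coordinates). Camera axes: x right, y up, looking along -z (the intrinsics and any distortion apply to the point x, -y, -z); pixel columns grow to the right and rows downward; lengths in mm; the calibration is good to about 2 mm. A picture is of the moment at which its call begins.
- robot.job_done(): hands the job in, once; it reports no verdict.
Trained networks look in the newest picture that a camera, given by its name, has taken for a name from the list of things; names that differ only in an ending like _2 or _b are one class to them, and where a whole thing is asked for, a point or a joint stands for the part that bears it (a point fixed in the world has none). Each returns a list of dicts, best first, with "p" (0 to 1); they miss things now and then, are a little off and sometimes report something else, mostly with a low value. They report only what shows in the picture. A call takes as long as a camera call.
- robot.search_frame(camera, query): "box" ([left, top, right, bottom] as shares, 0 to 1, of the picture: columns of its width, rows of its height, round what is visible of it).
The state is a dict: "clock": time; "joints": joint angles; "qvel": joint speeds; "effort": joint torques, N m; "ee_pos": TCP position; "tool_rot": TCP orientation; "force": force on the tool from outside, world axes, zero at the start; "wrist_torque": the same for the moment, N m; "finger_gap": opening from 0.0 (shut) to 1.0 (fully open).
Only numpy, scipy, OpenCV 4.12 (cv2) and the standard library are available. Lean on these libraries where they do the work, as an engineer would, in place of code of your own. Each camera call takes 0.05 s, during which the arm holds its last target. There are 200 camera calls.

## Task

The soap melter has been filled, so set it going with the fingertips, in this order: push its open lid all the way down until the catch holds it shut, press the far half of the red mains rocker so that it tips over to on, push in the blue low-heat key until it stays in (the orange high-heat key pops out), and last press the green start button fully in and let it go. Keep off the white stop button, pick nothing up, and leave the things standing about where they are.

Things in the scene. Friction and masses are not known exactly. Their poses are not given: they have to be found in the camera images.
- melter: white bench-top soap melter, 280 wide (y), 282 deep (x), fixed. Origin: centre of its underside; x from the key panel in front to the lid hinge at the back, y to its left. The black panel slopes up 0.21 rad to the back; on it from left (+y) to right, 52 apart: red rocker, blue key (1 dot), orange key (3 dots), green button, white button. Steel tab above the panel: lid release, leave alone
- lid_hinge (a point): middle of the lid's hinge axis (along the melter's y), 121 above the table, fixed, axes as the melter's. Lid: steel rim round a clear pane, 185 from axis to front edge, 270 wide, underside level with the axis, upper face 12 above that
- lid (a joint): lid angle: 0 shut and level, grows as it opens, front edge up (start 0.85 to 1.05 rad). Stays put above about 0.6 rad; below that a spring lifts it. 1 to 5 N near the front edge push it down slowly, 7 to 10 N snap it past the catch between 0.09 and 0.04 rad; at 0 it meets a hard seat. Caught it reads 0 to 0.02; not caught it rises when let go
- lid_press (a point): middle of the ribbed black rubber pad (24 x 90) on the upper face of the lid's front rim, where to push; 167 from the hinge axis, 13.5 above the lid's underside; z is the outward normal of the lid's upper face, -x of the point points to the lid's front edge
- mains (a joint): mains rocker: 0 off (far half stands up), 0.4 on (far half down flat, near half up). It snaps over its middle at about 0.2 rad, needing 3 to 4 N on the far half, and stays
- mains_on_half (a point): on the upper face of the rocker's far (+x) half, 14 from the pivot; that half is 22 long and 26 wide, stands about 6 above its final level at this point, and when on lies parallel to the panel, 7.5 above it. Rides on the rocker
- low_heat (a joint): blue key: 0 out, 0.005 (5 mm) fully in; friction 2 to 3 N, stays where it is left; linked to the orange key, which comes out as this goes in
- low_heat_top (a point): middle of the blue key's top face (26 x 26), 10 above the panel when out; its z is the panel's outward normal; the key travels along it
- high_heat (a joint): orange key: 0 fully in (the start), 0.005 fully out
- high_heat_top (a point): middle of the orange key's top face (26 x 26), 5 above the panel when in; z as above
- start (a joint): green button: 0 out, 0.005 (5 mm) fully in; springs back; 1.2 N to begin and 3.7 N fully in
- start_top (a point): middle of the green button's top face (26 across), 10 above the panel when out; its z is the panel's outward normal
- stop (a joint): white button: 0 out, 0.005 fully in; springs back. Not to be pressed
- stop_top (a point): middle of the white button's top face (26 across), 10 above the panel; z as above
- amber_bottle: bystander: brown bottle with black cap, 45 across, 104 high, to the right of the melter; origin centre of its underside
- jar_petals: bystander: jar of pink petals with gold lid, 72 across, 93 high, to the right of the melter; origin centre of its underside
- orange_scoop: bystander: orange scoop lying flat, 131 x 55 x 24, to the left of the melter; origin under its middle
- beaker_: bystander: clear open beaker, 88 across, 99 high, to the left of the melter; origin centre of its underside

How it is judged:
By the outcome, as a careful person would: the job done as asked, in the order asked, and still so for the second after the job is handed in, with the robot touching nothing.
It also fails if it takes over 48 s, if anything falls off the work surface, if the arm or the gripper's body presses on something with over 40 N, if the wrist force passes 120 N, or if a joint passes its speed limit or range.

## Working session

There is one attempt and no reset: what is moved stays moved. The work goes in short steps, Python scripts to look and compute and a tool call to move; the robot and the scene stay as the last step left them, time stands still between calls to the robot, and variables do not carry over. Pictures are saved under pics/ and viewed, on a budget of 10 in all, crops included, one or two more only if the job needs it, and the job is handed in when it is done.

Besides the shell and the picture viewer there is one more tool, called after "Emit:" by a JSON object that holds its "api" and its "payload", one argument or row to a line. drive_tool: Moves the arm, as the interface text tells. Its arguments: {"type":"object","properties":{"motion":{"type":"array","items":{"type":"array","items":{"type":"number"}}},"newtons":{"type":"number"}},"required":["motion"]}

```bash
ls; mkdir -p pics; cat > h.py <<'E'
import numpy as np, cv2
from cell import robot
def save(im,fn): cv2.imwrite('pics/'+fn,im['pixels'][:,:,::-1])
def world(im,u,v,d=None):
    u=np.atleast_1d(u).astype(float);v=np.atleast_1d(v).astype(float)
    if d is None: d=im['depth'][v.round().astype(int),u.round().astype(int)]
    xd=(u-im['cx'])/im['fx'];yd=(v-im['cy'])/im['fy'];x,y=xd.copy(),yd.copy()
    for _ in range(20):
        s=1+im['k1']*(x*x+y*y);x=xd/s;y=yd/s
    P=np.stack([x*d,-y*d,-d,np.ones_like(d)])
    return (im['T']@P)[:3].T
E
python3 - <<'E'
from h import *
s=robot.get_state();print(s)
for c in('scene','top'):
    im=robot.get_image(c);save(im,c+'0.png');print(c,im['T'].round(2).tolist(),im['fx'],im['k1'])
    np.savez(c+'0.npz',**im)
    for n in['melter','lid_press','mains_on_half','low_heat_top','high_heat_top','start_top','stop_top','lid','amber_bottle','jar_petals','orange_scoop','beaker_']:
        for r in robot.search_frame(c,n)[:1]:
            b=np.array(r['box'])*[560,420,560,420];u,v=(b[0]+b[2])/2,(b[1]+b[3])/2
            print(n,round(r['p'],2),b.round(),world(im,u,v).round(1))
E
```

```text
pics
{'clock': 0.0, 'joints': array([-1.48209441e+00,  2.45829456e-01,  1.55899407e+00,  7.27571547e-06,
        1.33873097e+00, -1.74111134e-01]), 'qvel': array([-0.00090337,  0.00157141, -0.00091993, -0.00225502, -0.00074187,
       -0.0002768 ]), 'effort': array([-3.71115557e-04, -4.15827370e+01, -3.14600015e+01,  6.84945169e-02,
        3.33702320e-02, -1.37626130e-04]), 'ee_pos': array([ 168.81483574, -627.06740124,  204.34626568]), 'tool_rot': array([[-9.65663441e-01, -1.66738588e-04,  2.59796249e-01],
       [-2.59796071e-01,  1.95476085e-03, -9.65661525e-01],
       [-3.46826498e-04, -9.99998076e-01, -1.93095912e-03]]), 'force': array([-1.20360344,  0.08557124,  0.51275905]), 'wrist_torque': array([ 0.00953048,  0.06709386, -0.00480451]), 'finger_gap': 1.002777709503738}
scene [[-0.82, 0.41, -0.4, 242.26], [-0.57, -0.58, 0.57, 572.03], [0.0, 0.7, 0.71, 765.76], [0.0, 0.0, 0.0, 1.0]] 403.72935096229315 -0.04905516538129514
melter 0.77 [189. 136. 364. 337.] [[608.1  55.6  36.5]]
lid_press 0.91 [188. 136. 297. 244.] [[611.5 159.2 262.5]]
mains_on_half 0.81 [283. 278. 306. 300.] 
[... 669 characters left out ...]
0]] 407.8826403854375 0.028364563926942938
melter 0.72 [183. 155. 318. 283.] [[579.6 109.6  64.5]]
lid_press 0.63 [180. 153. 312. 209.] [[656.9 105.2 206.2]]
mains_on_half 0.71 [213. 257. 226. 270.] [[469.9 187.7  91.5]]
low_heat_top 0.43 [237. 253. 245. 269.] [[474.1 132.9  96.8]]
high_heat_top 0.63 [256. 255. 265. 265.] [[474.7  85.4  91.1]]
start_top 0.57 [280. 249. 288. 260.] [[487.8  27.   98.3]]
lid 0.64 [184. 149. 314. 210.] [[660.1  98.8 203.7]]
amber_bottle 0.68 [180. 152. 312. 211.] [[654.4 105.4 210.7]]
jar_petals 0.67 [329. 170. 361. 199.] [[ 656.2 -129.8   94.9]]
orange_scoop 0.66 [181. 238. 203. 288.] [[468.3 275.8   4.2]]
beaker_ 0.7 [150. 183. 186. 216.] [[642.  337.4   6.5]]
```

View pics/scene0.png

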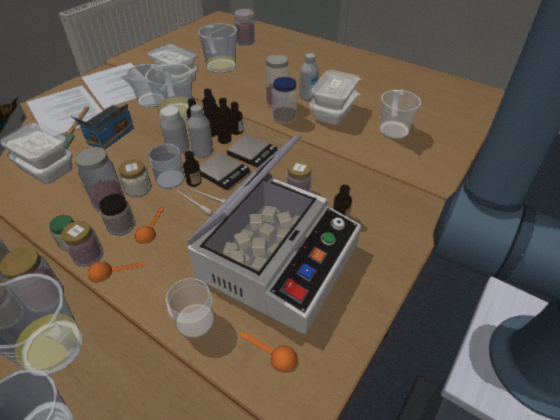

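View pics/top0.png

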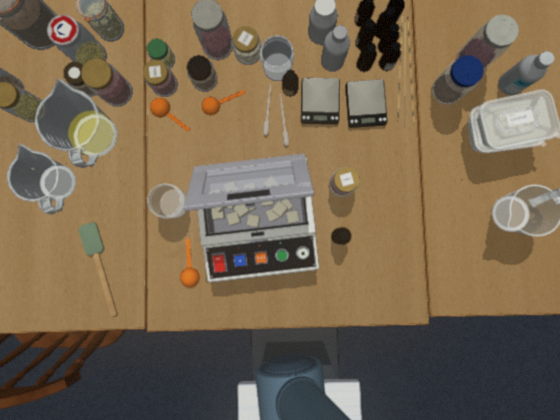

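Both pictures agree with the detections. In the top view the rocker is at (219,262), blue at (240,260), orange at (261,258), green at (282,255), white at (303,253) and the pad at (248,194). Next I refine these by colour and depth.

```bash
cat > m.py <<'E'
from h import *
import sys
rng={'red':((0,15),),'blue':((100,125),),'orange':((5,15),),'green':((60,85),)}
def blob(im,c,box):
    hsv=cv2.cvtColor(im['pixels'],cv2.COLOR_RGB2HSV);H,S,V=[hsv[...,i].astype(int) for i in range(3)]
    if c=='red': m=((H<5)|(H>174))&(S>170)
    elif c=='orange': m=(H>5)&(H<16)&(S>150)
    elif c=='blue': m=(H>100)&(H<128)&(S>130)
    elif c=='green': m=(H>55)&(H<92)&(S>100)
    elif c=='white': m=(S<50)&(V>150)
    elif c=='black': m=V<50
    w=np.zeros_like(m);l,t,r,b=box;w[t:b,l:r]=1
    n,L,st,ce=cv2.connectedComponentsWithStats((m&w).astype(np.uint8))
    k=1+st[1:,4].argmax();v,u=np.nonzero(L==k)
    return u,v
B={'top':{'red':(208,245,230,280),'blue':(230,245,250,275),'orange':(250,245,272,272),'green':(272,242,294,268),'white':(295,243,312,264),'black':(215,180,285,206)},
'scene':{'red':(275,270,315,310),'blue':(295,258,320,285),'orange':(306,242,330,268),'green':(316,228,340,250),'white':(329,213,348,232)}}
if __name__=='__main__':
  for c in B:
    im=np.load(c+'0.npz')
    for k,b in B[c].items():
        u,v=blob(im,k,b);P=world(im,u,v);z=P[:,2]
        print(c,k,len(u),(u.mean().round(1),v.mean().round(1)),'med',np.median(P,0).round(1),'mean',P.mean(0).round(1),'mid',((np.percentile(P,3,0)+np.percentile(P,97,0))/2).round(1),'ext',(np.percentile(P,97,0)-np.percentile(P,3,0)).round(1))
E
python3 m.py
```

```text
top red 133 (np.float64(218.7), np.float64(263.5)) med [469.  187.9  94.9] mean [470.3 186.8 103.3] mid [471.3 188.   97.7] ext [35.2 23.  18.7]
top blue 101 (np.float64(239.7), np.float64(260.1)) med [477.  135.6  97.5] mean [476.8 136.3  96.8] mid [476.8 136.5  94. ] ext [24.9 22.6 14.5]
top orange 83 (np.float64(260.6), np.float64(257.3)) med [482.4  84.5  92.1] mean [482.1  85.   92.1] mid [481.6  85.1  91.9] ext [22.5 22.4  8.4]
top green 64 (np.float64(281.5), np.float64(255.1)) med [486.4  32.1  97.8] mean [486.5  32.8 113.4] mid [486.3  33.   97.7] ext [19.9 17.3  8.3]
top white 83 (np.float64(302.5), np.float64(252.7)) med [491.7 -17.7  97.2] mean [491.4 -17.6 121.1] mid [490.9 -17.6  95.9] ext [22.2 24.6 14.7]
top black 7 (np.float64(231.6), np.float64(195.7)) med [617.3 129.9 264.7] mean [617.6 131.  264.8] mid [617.2 131.2 265.1] ext [4.5 9.7 6.2]
scene red 231 (np.float64(295.0), np.float64(289.5)) med [469.4 189.4  95.3] mean [466.5 193.8 105.4] mid [469.2 188.9  99. ] ext [36.2 24.6 17.5]
scene blue 148 (np.float64(306.5), np.float64(270.6)) med [475.  137.8  96.8] mean [473.8 140.  101.1] mid [475.5 133.3  94.7] ext [22.9 31.3 12.5]
scene orange 99 (np.float64(317.4), np.float64(254.3)) med [479.5  85.8  93. ] mean [478.1  90.3  99.5] mid [480.6  85.3  92.3] ext [22.1 24.4  7.6]
scene green 93 (np.float64(328.4), np.float64(236.8)) med [484.4  34.   97.3] mean [482.   38.8 104.1] mid [484.6  30.5  94.6] ext [20.7 30.2 12.3]
scene white 45 (np.float64(337.9), np.float64(221.9)) med [489.4 -17.3  97.8] mean [489.  -17.6  97.9] mid [488.3 -18.2  97.7] ext [18.9 20.5  5.5]
```

```bash
python3 - <<'E'
from m import *
im=np.load('top0.npz')
g=cv2.cvtColor(im['pixels'],cv2.COLOR_RGB2GRAY)[186:203,215:285]
v,u=np.nonzero((g<75));u+=215;v+=186
n,L,st,ce=cv2.connectedComponentsWithStats((g<75).astype(np.uint8));print(st,ce.round(1))
k=1+st[1:,4].argmax();v,u=np.nonzero(L==k);P=world(im,u+215,v+186);print(np.median(P,0),np.percentile(P,[2,98],axis=0).round(1))
yaw=.1;c,s=np.cos(yaw),np.sin(yaw);ex=np.array([c,s]);ey=np.array([-s,c]);o=np.array([481,85.2])
U,V=np.meshgrid(np.arange(186,312,2),np.arange(155,207,1));Q=world(im,U.ravel(),V.ravel())
X=(Q[:,:2]-o)@ex;Y=(Q[:,:2]-o)@ey
m=(abs(Y)<132)&(abs(Y)>118)&(Q[:,2]>140)   # side rims
A=np.polyfit(X[m],Q[m,2],1);r=Q[m,2]-np.polyval(A,X[m]);print(A,m.sum(),r.std(),np.arctan(-A[0]))
m2=m.copy();m2[m]=abs(r)<8;A=np.polyfit(X[m2],Q[m2,2],1);a=np.arctan(-A[0]);print('angle',a,m2.sum())
for sgn in(1,-1):
    q=m2&(sgn*Y>0);print(sgn,np.polyfit(X[q],Q[q,2],1),X[q].min(),X[q].max())
# upper face: z=121+t sin a+12cos a at X=Xh - t cos a+12 sin a
Xh=(121+12*np.cos(a)-A[1])/A[0]-12*np.sin(a);print('hinge X',Xh,o+Xh*ex)
m=((P[:,:2]-o));print('pad in melter',np.median(m@ex),np.median(m@ey),np.percentile(m@ey,[2,98]))
E
python3 - <<'E'
import cv2
for c,b in(('top',(175,140,325,285)),):
    i=cv2.imread('pics/%s0.png'%c)[b[1]:b[3],b[0]:b[2]];cv2.imwrite('pics/crop1.png',cv2.resize(i,None,fx=4,fy=4,interpolation=cv2.INTER_CUBIC))
E
```

```text
[[  0   0  70  17 994]
 [ 13   4  42   9 196]] [[34.8  8. ]
 [33.2  8.2]]
[619.53180761  96.24645333 265.57810355] [[612.2  55.2 257.3]
 [628.  137.1 273.9]]
[ -1.26640374 437.05954504] 232 3.2870753200213048 0.902405940149898
angle 0.910141495374845 225
1 [ -1.29450967 444.53697229] 129.53786309584487 236.00302258009998
-1 [ -1.28819768 439.46832358] 123.78078979334646 233.27754034942507
hinge X 233.48117707291686 [713.3147437  108.50922363]
pad in melter 139.1903373863314 -2.537768081475315 [-43.96416111  37.8087456 ]
```

View pics/crop1.png

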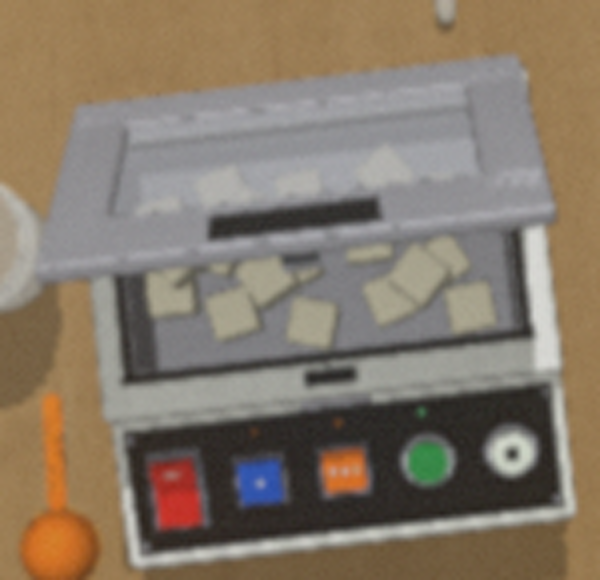

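Emit:
{"api": "drive_tool", "payload": {
  "motion": [
    [-1,0,-3,0,9],
    [-1,0,-5,0,0],
    [-1,0,-5,0,0],
    [-1,0,-4,0,0]
  ],
  "newtons": 20
}}

```text
clock: 1.8
ee_pos: [168.9, -627.8, 378.1]
tool_rot: [[-0.994, 0.0, 0.106], [-0.106, -0.002, -0.994], [0.0, -1.0, 0.002]]
force: [0.6, 1.3, 0.2]
finger_gap: 0.614
```

The crop shows the pad at about (295,217) in crop pixels, on the lid's front rim. The rocker's shaded far half is at (172,472). I swing in high.

Emit:
{"api": "drive_tool", "payload": {
  "motion": [
    [-1,-2.5,0,-3.5,0],
    [-1,-3.4,0,-4.2,0],
    [-1,-3.4,0,-4.2,0],
    [-1,-3.4,0,-4.2,0],
    [-1,-3.4,0,-4.2,0],
    [-1,-3.4,0,-4.2,0],
    [-1,-3.4,0,-4.2,0],
    [-1,-3.4,0,-4.2,0]
  ]
}}

```text
clock: 2.8
ee_pos: [396.3, -271.2, 375.7]
tool_rot: [[-0.994, 0.001, 0.105], [-0.105, -0.001, -0.994], [-0.0, -1.0, 0.001]]
force: [0.1, 0.7, -0.2]
finger_gap: 0.006
```

Emit:
{"api": "drive_tool", "payload": {
  "motion": [
    [-1,-3.4,0,-4.2,0],
    [-1,-3.4,0,-4.2,0],
    [-1,-3.4,0,-4.2,0],
    [-1,-3.4,0,-4.2,0],
    [-1,-3.4,0,-4.2,0],
    [-1,-3.4,0,-4.2,0],
    [-1,-3.4,0,-4.2,0],
    [-1,0,0,0,0]
  ]
}}

```text
clock: 3.8
ee_pos: [602.1, 47.4, 374.6]
tool_rot: [[-0.994, -0.001, 0.11], [-0.11, 0.0, -0.994], [0.001, -1.0, -0.001]]
force: [0.0, 0.1, -0.2]
finger_gap: 0.004
```

Emit:
{"api": "drive_tool", "payload": {
  "motion": [
    [-1,-3.4,0,-4.7,0],
    [-1,0,3.5,0,0],
    [-1,0,3.5,0,0],
    [-1,0,0,0,0]
  ]
}}

```text
clock: 4.3
ee_pos: [628.4, 94.3, 302.1]
tool_rot: [[-0.994, -0.007, 0.105], [-0.105, -0.0, -0.995], [0.007, -1.0, -0.001]]
force: [0.4, 0.1, -0.2]
finger_gap: 0.002
```

```bash
python3 - <<'E'
from m import *
im=robot.get_image('scene');save(im,'s2.png');i=im['pixels'][100:280,170:370,::-1];cv2.imwrite('pics/s2c.png',cv2.resize(i,None,fx=3,fy=3,interpolation=2))
E
```

```text
(no output)
```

View pics/s2c.png

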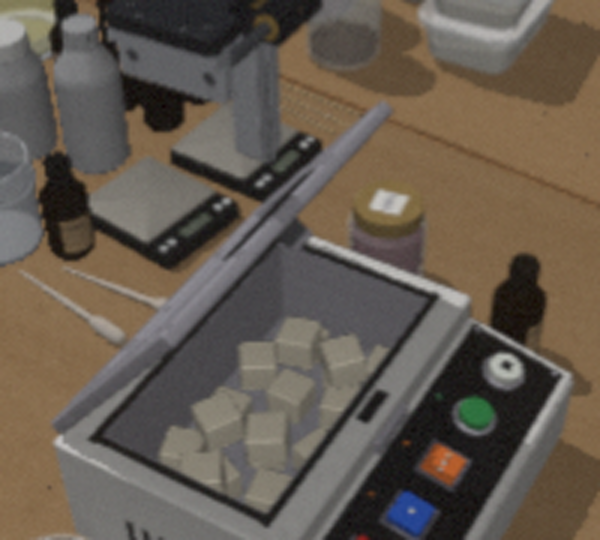

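The fingertips are at crop (258,150), just above and behind the lid's front rim. I now follow the arc down.

Emit:
{"api": "drive_tool", "payload": {
  "motion": [
    [-1,0,1.8,0,0],
    [-1,0,1.8,0,0],
    [-1,0.7,0.6,0,0],
    [-1,0.7,0.6,0,0],
    [-1,0.7,0.6,0,0],
    [-1,0.7,0.7,0,0],
    [-1,0.7,0.7,0,0],
    [-1,0,0,0,0]
  ]
}}

```text
clock: 5.35
ee_pos: [594.3, 91.3, 236.7]
tool_rot: [[-0.994, -0.002, 0.106], [-0.106, -0.0, -0.994], [0.002, -1.0, -0.0]]
force: [0.0, 0.9, 0.8]
finger_gap: 0.007
```

Emit:
{"api": "drive_tool", "payload": {
  "motion": [
    [-1,0.8,0.9,0,0],
    [-1,0.8,1.0,0,0],
    [-1,0.7,1.0,0,0],
    [-1,0.7,1.0,0,0],
    [-1,0,0,0,0]
  ]
}}

```text
clock: 5.98
ee_pos: [564.0, 88.0, 197.0]
tool_rot: [[-0.994, -0.004, 0.106], [-0.106, -0.0, -0.994], [0.004, -1.0, 0.0]]
force: [-0.0, 0.2, -0.0]
finger_gap: 0.007
```

```bash
python3 - <<'E'
from m import *
im=robot.get_image('scene');i=im['pixels'][100:280,170:370,::-1];cv2.imwrite('pics/s3c.png',cv2.resize(i,None,fx=3,fy=3,interpolation=2));print(robot.get_state()['force'])
E
```

```text
[ 0.23339075 -1.0807456   0.75314641]
```

View pics/s3c.png

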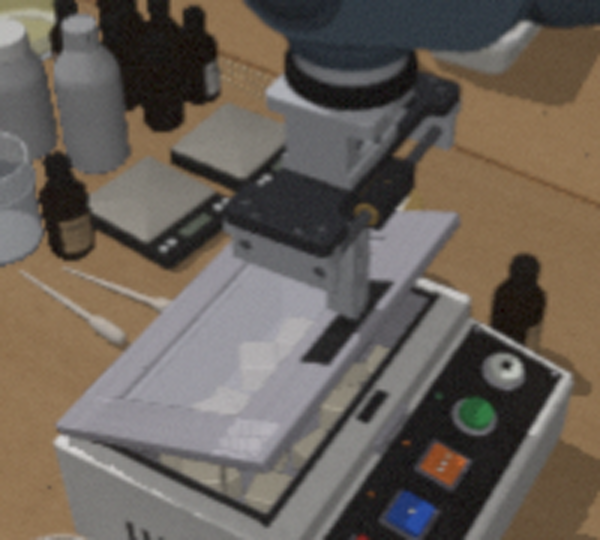

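The fingertips are on the pad (crop 347,312) and the lid is down to about 0.4 rad. I continue.

Emit:
{"api": "drive_tool", "payload": {
  "motion": [
    [-1,0.5,1.0,0,0],
    [-1,0.5,1.0,0,0],
    [-1,0.5,1.0,0,0],
    [-1,0.2,0.8,0,0],
    [-1,0.2,0.8,0,0],
    [-1,0,0,0,0]
  ]
}}

```text
clock: 6.78
ee_pos: [545.7, 86.1, 151.4]
tool_rot: [[-0.994, -0.003, 0.106], [-0.106, -0.0, -0.994], [0.003, -1.0, -0.0]]
force: [0.2, 0.3, 0.3]
finger_gap: 0.009
```

Emit:
{"api": "drive_tool", "payload": {
  "motion": [
    [-1,0.1,0.5,0,0],
    [-1,0,0.5,0,0],
    [-1,0,0.4,0,0],
    [-1,0,0.2,0,0],
    [-1,0,0,0,0]
  ]
}}

```text
clock: 7.4
ee_pos: [545.2, 86.1, 135.9]
tool_rot: [[-0.994, -0.001, 0.105], [-0.105, 0.0, -0.994], [0.001, -1.0, -0.0]]
force: [-1.6, -0.2, 1.6]
finger_gap: 0.006
```

Emit:
{"api": "drive_tool", "payload": {
  "motion": [
    [-1,0,0.15,0,0],
    [-1,0,0,0,0]
  ]
}}

```text
clock: 7.65
ee_pos: [545.7, 86.1, 134.8]
tool_rot: [[-0.994, 0.0, 0.106], [-0.106, 0.0, -0.994], [-0.0, -1.0, -0.0]]
force: [-1.3, -0.1, 1.4]
finger_gap: 0.006
```

Emit:
{"api": "drive_tool", "payload": {
  "motion": [
    [-1,0,0.1,0,0],
    [-1,0,0.05,0,0],
    [-1,0,0,0,0]
  ]
}}

```text
clock: 8.02
ee_pos: [545.9, 86.1, 134.7]
tool_rot: [[-0.994, 0.0, 0.106], [-0.106, -0.0, -0.994], [-0.0, -1.0, 0.0]]
force: [-4.8, -0.2, 9.5]
finger_gap: 0.006
```

The seat is reached: z stays at 134.7 while the force rises to 9.5 N. I lift off and go above the rocker's far half.

Emit:
{"api": "drive_tool", "payload": {
  "motion": [
    [-1,0,-2,0,0],
    [-1,0,-3,0,0],
    [-1,1.3,0,-2.8,0],
    [-1,1.3,0,-2.8,0],
    [-1,1.3,0,-2.8,0],
    [-1,1.1,0,-2.6,0],
    [-1,0,0,0,0]
  ]
}}

```text
clock: 8.9
ee_pos: [483.9, 191.3, 183.2]
tool_rot: [[-0.994, 0.001, 0.108], [-0.108, 0.0, -0.994], [-0.001, -1.0, -0.0]]
force: [0.5, -0.2, -0.6]
finger_gap: 0.002
```

```bash
python3 - <<'E'
from m import *
for c,b in(('scene',(170,100,370,330)),('top',(170,130,330,300))):
    im=robot.get_image(c);np.savez(c+'4.npz',**im)
    i=im['pixels'][b[1]:b[3],b[0]:b[2],::-1];cv2.imwrite('pics/%s4c.png'%c,cv2.resize(i,None,fx=2.6,fy=2.6,interpolation=2))
E
python3 -c "
import cv2,numpy as np
a=cv2.imread('pics/scene4c.png');b=cv2.imread('pics/top4c.png');a=cv2.resize(a,(390,448));b=cv2.resize(b,(410,435))
o=np.zeros((448,800,3),'uint8');o[:,:390]=a;o[:435,390:]=b;cv2.imwrite('pics/both4.png',o)" 
python3 - <<'E'
import cv2,numpy as np
a=cv2.imread('pics/scene4c.png');b=cv2.imread('pics/top4c.png');a=cv2.resize(a,(390,448));b=cv2.resize(b,(410,435))
o=np.zeros((448,800,3),'uint8');o[:,:390]=a;o[:435,390:]=b;cv2.imwrite('pics/both4.png',o)
from h import *
im=np.load('scene4.npz')
p=robot.search_frame('scene','lid_press')
for r in p[:2]:
    q=np.array(r['box'])*[560,420,560,420];print(r['p'],q)
E
```

```text
0.92 [190.624 171.78  318.304 283.08 ]
0.64 [310.576 246.288 322.    261.114]
```

View pics/both4.png

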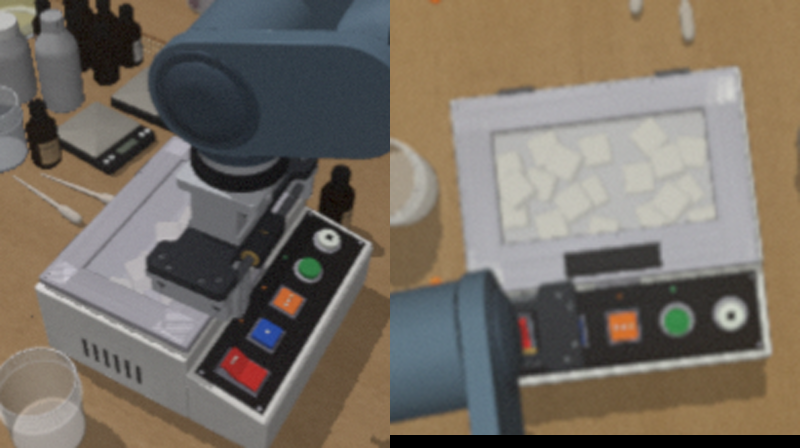

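Both views show the lid shut (top half of the composite: pad at (612,259), flush). I'll check its height numerically while descending on the rocker.

```bash
python3 - <<'E'
from m import *
im=np.load('top4.npz')
g=cv2.cvtColor(im['pixels'],cv2.COLOR_RGB2GRAY)
ey=np.array([-.0998,.995]);ex=np.array([.995,.0998]);o=np.array([481,85.2])
U,V=np.meshgrid(np.arange(190,312),np.arange(155,245));Q=world(im,U.ravel(),V.ravel());X=(Q[:,:2]-o)@ex;Y=(Q[:,:2]-o)@ey
for n,m in(('left rim',(Y>115)&(Y<130)&(X>60)&(X<215)),('right rim',(Y<-115)&(Y>-130)&(X>60)&(X<215)),('pad',(abs(Y)<35)&(abs(X-58)<8))):
    print(n,m.sum(),np.median(Q[m],0).round(1),np.polyfit(X[m],Q[m,2],1).round(3))
E
```

```text
left rim 374 [610.  221.4 135.5] [-1.20000e-02  1.37298e+02]
right rim 405 [628.8 -23.  135.8] [-1.80000e-02  1.38082e+02]
pad 199 [538.7  91.3 138.3] [  0.158 128.923]
```

Emit:
{"api": "drive_tool", "payload": {
  "motion": [
    [-1,0,2.5,0,0],
    [-1,0,2.5,0,0],
    [-1,0,2.0,0,0],
    [-1,0,0,0,0]
  ]
}}

```text
clock: 9.55
ee_pos: [483.6, 189.1, 111.8]
tool_rot: [[-0.995, -0.003, 0.104], [-0.104, -0.001, -0.995], [0.003, -1.0, 0.0]]
force: [-0.2, 0.5, 0.8]
finger_gap: 0.005
```

Emit:
{"api": "drive_tool", "payload": {
  "motion": [
    [-1,0,0.4,0,0],
    [-1,0,0.4,0,0],
    [-1,0,0.3,0,0],
    [-1,0,0,0,0]
  ]
}}

```text
clock: 10.05
ee_pos: [484.4, 190.2, 102.7]
tool_rot: [[-0.994, 0.0, 0.106], [-0.106, 0.0, -0.994], [-0.0, -1.0, -0.0]]
force: [-0.2, 0.4, -1.1]
finger_gap: 0.002
```

Emit:
{"api": "drive_tool", "payload": {
  "motion": [
    [-1,0,0.2,0,0],
    [-1,0,0,0,0]
  ]
}}

```text
clock: 10.3
ee_pos: [483.7, 190.1, 99.9]
tool_rot: [[-0.994, -0.001, 0.106], [-0.106, -0.0, -0.994], [0.001, -1.0, 0.0]]
force: [-0.1, -0.9, 0.9]
finger_gap: 0.002
```

Emit:
{"api": "drive_tool", "payload": {
  "motion": [
    [-1,0,0.15,0,0],
    [-1,0,0,0,0]
  ]
}}

```text
clock: 10.55
ee_pos: [484.1, 190.1, 98.7]
tool_rot: [[-0.994, -0.0, 0.106], [-0.106, -0.0, -0.994], [0.0, -1.0, 0.0]]
force: [0.6, 0.5, -0.6]
finger_gap: 0.002
```

Emit:
{"api": "drive_tool", "payload": {
  "motion": [
    [-1,0,0.15,0,0],
    [-1,0,0,0,0]
  ]
}}

```text
clock: 10.8
ee_pos: [484.5, 190.2, 98.1]
tool_rot: [[-0.994, -0.0, 0.106], [-0.106, -0.0, -0.994], [0.0, -1.0, 0.0]]
force: [-1.6, -0.1, 4.5]
finger_gap: 0.007
```

Emit:
{"api": "drive_tool", "payload": {
  "motion": [
    [-1,0,0.1,0,0],
    [-1,0,0,0,0]
  ]
}}

```text
clock: 11.05
ee_pos: [484.6, 190.2, 97.8]
tool_rot: [[-0.994, -0.0, 0.106], [-0.106, -0.0, -0.994], [0.0, -1.0, 0.0]]
force: [-4.2, -0.9, 10.0]
finger_gap: 0.004
```

Emit:
{"api": "drive_tool", "payload": {
  "motion": [
    [-1,0,-2,0,0],
    [-1,0,-1.5,0,0],
    [-1,0.7,0,2.6,0],
    [-1,0.7,0,2.6,0],
    [-1,0,0,0,0]
  ]
}}

```text
clock: 11.68
ee_pos: [475.9, 136.1, 131.6]
tool_rot: [[-0.995, 0.0, 0.103], [-0.103, 0.0, -0.995], [-0.0, -1.0, -0.0]]
force: [0.5, -0.5, -0.4]
finger_gap: 0.007
```

```bash
python3 - <<'E'
from m import *
im=robot.get_image('scene');np.savez('scene5.npz',**im)
i=im['pixels'][205:315,260:370,::-1];cv2.imwrite('pics/s5c.png',cv2.resize(i,None,fx=5,fy=5,interpolation=2))
for k in('scene0.npz','scene5.npz'):
    j=np.load(k);u,v=blob(j,'red',B['scene']['red']);P=world(j,u,v);P=P[P[:,2]<125];X=(P[:,:2]-[481,85.2])@[.995,.0998]
    for a,b in((-20,-8),(-8,4),(4,12),(12,24)):
        m=(X>a)&(X<b);print(k,a,m.sum(),np.median(P[m,2]).round(1))
E
```

```text
scene0.npz -20 72 92.0
scene0.npz -8 74 94.8
scene0.npz 4 49 100.4
scene0.npz 12 33 105.5
scene5.npz -20 73 98.3
scene5.npz -8 66 96.0
scene5.npz 4 49 97.2
scene5.npz 12 35 98.5
```

View pics/s5c.png

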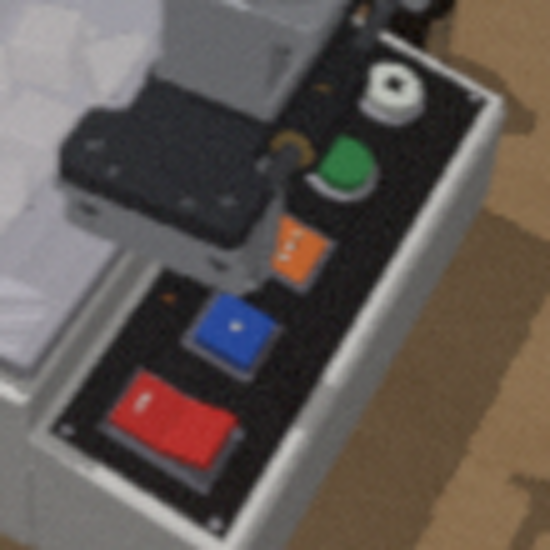

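The rocker is on: its near half is up (crop (190,440)) and the depths confirm it. Next is the blue key.

Emit:
{"api": "drive_tool", "payload": {
  "motion": [
    [-1,0,1.5,0,0],
    [-1,0,1.2,0,0],
    [-1,0,0.6,0,0],
    [-1,0,0.3,0,0],
    [-1,0,0,0,0]
  ]
}}

```text
clock: 12.35
ee_pos: [475.9, 137.1, 95.3]
tool_rot: [[-0.994, -0.0, 0.106], [-0.106, -0.0, -0.994], [0.0, -1.0, 0.0]]
force: [-0.3, -1.1, 0.5]
finger_gap: 0.008
```

Emit:
{"api": "drive_tool", "payload": {
  "motion": [
    [-1,0,0.15,0,0],
    [-1,0,0,0,0]
  ]
}}

```text
clock: 12.6
ee_pos: [476.3, 137.0, 94.3]
tool_rot: [[-0.994, 0.001, 0.105], [-0.105, 0.0, -0.994], [-0.001, -1.0, -0.0]]
force: [-0.1, 1.0, 0.8]
finger_gap: 0.005
```

Emit:
{"api": "drive_tool", "payload": {
  "motion": [
    [-1,0,0.1,0,0],
    [-1,0,0,0,0]
  ]
}}

```text
clock: 12.85
ee_pos: [476.4, 137.0, 93.3]
tool_rot: [[-0.994, 0.001, 0.105], [-0.105, 0.0, -0.994], [-0.001, -1.0, 0.0]]
force: [1.1, 0.6, 2.2]
finger_gap: 0.006
```

Emit:
{"api": "drive_tool", "payload": {
  "motion": [
    [-1,0,0.1,0,0],
    [-1,0,0,0,0]
  ]
}}

```text
clock: 13.1
ee_pos: [476.6, 137.0, 92.8]
tool_rot: [[-0.994, 0.001, 0.106], [-0.106, 0.0, -0.994], [-0.001, -1.0, 0.0]]
force: [0.4, 1.1, 6.6]
finger_gap: 0.002
```

Emit:
{"api": "drive_tool", "payload": {
  "motion": [
    [-1,0,0.1,0,0],
    [-1,0,0,0,0]
  ]
}}

```text
clock: 13.35
ee_pos: [476.7, 137.0, 92.6]
tool_rot: [[-0.994, 0.001, 0.106], [-0.106, -0.0, -0.994], [-0.001, -1.0, 0.0]]
force: [-2.5, 0.2, 11.4]
finger_gap: 0.004
```

The key is at its stop (92.6 mm, 11 N). I lift, move over the green button and check the keys.

Emit:
{"api": "drive_tool", "payload": {
  "motion": [
    [-1,0,-2,0,0],
    [-1,0,-1.5,0,0],
    [-1,0,0,3.5,0],
    [-1,0.1,0,3.5,0],
    [-1,0,0,3.4,0],
    [-1,0,0,0,0]
  ]
}}

```text
clock: 14.1
ee_pos: [485.9, 32.0, 126.0]
tool_rot: [[-0.995, -0.0, 0.102], [-0.102, -0.0, -0.995], [0.0, -1.0, 0.0]]
force: [-0.5, 0.3, -0.3]
finger_gap: 0.006
```

```bash
python3 - <<'E'
from m import *
im=robot.get_image('scene');np.savez('scene6.npz',**im)
i=im['pixels'][205:315,260:370,::-1];cv2.imwrite('pics/s6c.png',cv2.resize(i,None,fx=5,fy=5,interpolation=2))
for k in('scene0.npz','scene6.npz'):
    j=np.load(k)
    for c in('red','blue','orange'):
        u,v=blob(j,c,B['scene'][c]);P=world(j,u,v);print(k,c,len(u),np.median(P,0).round(1))
E
```

```text
scene0.npz red 231 [469.4 189.4  95.3]
scene0.npz blue 148 [475.  137.8  96.8]
scene0.npz orange 99 [479.5  85.8  93. ]
scene6.npz red 222 [469.1 189.4  97.4]
scene6.npz blue 123 [475.3 137.4  92.9]
scene6.npz orange 117 [478.9  86.4  97.4]
```

View pics/s6c.png

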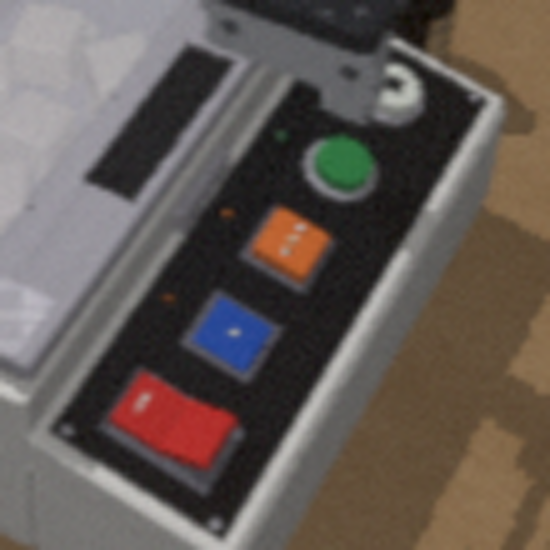

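The blue key is in (92.9) and the orange one out (97.4); the lid is still shut. Next is the green button.

Emit:
{"api": "drive_tool", "payload": {
  "motion": [
    [-1,0,1.5,0,0],
    [-1,0,1.1,0,0],
    [-1,0,0.3,0,0],
    [-1,0,0.2,0,0],
    [-1,0,0.15,0,0],
    [-1,0,0,0,0]
  ]
}}

```text
clock: 14.9
ee_pos: [485.9, 33.6, 93.7]
tool_rot: [[-0.994, -0.0, 0.106], [-0.106, 0.0, -0.994], [-0.0, -1.0, -0.0]]
force: [-2.7, 1.7, 2.6]
finger_gap: 0.006
```

Emit:
{"api": "drive_tool", "payload": {
  "motion": [
    [-1,0,0.1,0,0],
    [-1,0,0.1,0,0],
    [-1,0,0,0,0]
  ]
}}

```text
clock: 15.28
ee_pos: [486.2, 33.6, 92.7]
tool_rot: [[-0.994, 0.0, 0.106], [-0.106, 0.0, -0.994], [-0.0, -1.0, -0.0]]
force: [-4.3, 3.2, 9.6]
finger_gap: 0.007
```

Emit:
{"api": "drive_tool", "payload": {
  "motion": [
    [-1,0,0.05,0,0],
    [-1,0,0,0,0]
  ]
}}

```text
clock: 15.52
ee_pos: [486.3, 33.6, 92.6]
tool_rot: [[-0.994, 0.0, 0.106], [-0.106, 0.0, -0.994], [-0.0, -1.0, -0.0]]
force: [-6.4, 3.3, 12.8]
finger_gap: 0.006
```

Emit:
{"api": "drive_tool", "payload": {
  "motion": [
    [-1,0,-2,0,0],
    [-1,0,-4,0,0],
    [-1,0,-5,0,0],
    [-1,0,-5,0,0],
    [-1,0,-4,0,0],
    [-1,0,0,0,0]
  ]
}}

```text
clock: 16.27
ee_pos: [488.0, 32.7, 294.9]
tool_rot: [[-0.994, 0.008, 0.105], [-0.105, -0.002, -0.994], [-0.008, -1.0, 0.003]]
force: [1.2, -0.3, 0.3]
finger_gap: 0.004
```

```bash
python3 - <<'E'
from m import *
im=robot.get_image('scene');save(im,'end.png');np.savez('scene7.npz',**im)
for c in('red','blue','orange','green','white'):
    u,v=blob(im,c,B['scene'][c]);P=world(im,u,v);print(c,len(u),np.median(P,0).round(1))
E
```

```text
red 223 [469.4 188.9  97.2]
blue 123 [476.1 137.2  92.7]
orange 119 [479.2  87.3  97.2]
green 86 [483.9  33.2  97.5]
white 47 [490.5 -17.   98.7]
```

View pics/end.png

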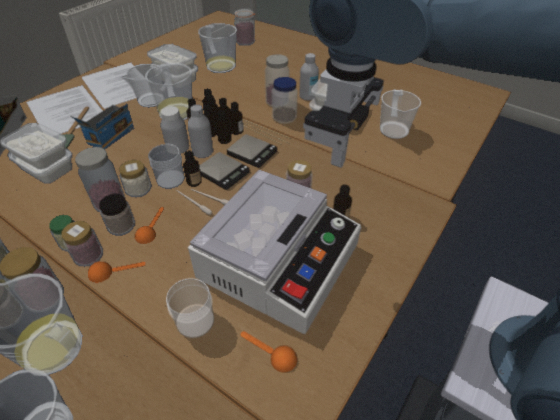

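The final picture shows the lid shut (pad at (292,230)), the rocker on, blue in, orange out and green back out. The bystanders stand where they were and the arm is clear.

```bash
python3 -c "
from cell import robot
print(robot.job_done())"
```

```text
the job is handed in; nothing more can be done
None
```

The soap melter is set going and the job was handed in at about 16 s, with the arm raised clear of everything. I did the four steps in the order asked:

- **Lid:** pushed down onto its seat. It stopped at z 134.7 mm with 9.5 N on it. After release it stayed shut, reading about 0.015 rad, within the 0 to 0.02 caught range.
- **Mains rocker:** pressed on the far half with up to 10 N until it stopped. The depth readings show the far half down and the near half up, so it is on.
- **Heat keys:** the blue key was pushed to its stop with about 11 N and stayed in (top face went from 96.8 to 92.7 mm). The orange key popped out (93.0 to 97.2 mm).
- **Start button:** pressed to its stop at about 13 N and released. It sprang back to 97.5 mm.

The white stop button was not touched and still stands out. In the last picture, the things standing about look unmoved. No check failed. The height readings carry the 1 to 2 mm camera error; the top camera put the lid rims about 2 mm higher than expected for a shut lid.

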